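Load the plate drier

ROBOT

A 6-joint arm with a two-finger parallel gripper is mounted at the origin on the work surface. World frame = base frame: x ahead of the robot, y to its left, z up, the work surface at z = 0. Lengths are in m, angles in degrees, forces in N, time in s.
With the tool pointing down it reaches from about 0.325 to 0.85 m from the base axis. Payload 15.5 kg.
Tool frame: the origin (TCP) lies at the very end of the fingers, on their centre line; the grasp point (between the pads) lies arm.grip_depth behind it (arm.grip_depth is the distance from the TCP to the grasp point, in m); z points along the fingers, y is the direction in which the jaws open and shut (so a half turn about z gives the same grasp; the last joint's range is limited). The gripper opens to 91 mm and grips with 3 to 60 N. Pads are 32 mm wide; open, the fingers measure 118 mm over their backs; the gripper's body (76 mm by 178 mm) begins 60 mm behind the grasp point.
Start: joints at [-80.644, 28.281, 77.091, -0, 74.628, -5.472], TCP at [0.16, -0.604, 0.214] pointing down, gripper open.
Joint ranges: [-166.48, 166.48], [-47.26, 123.95], [12.59, 153.08], [-70.14, 250.14], [6.76, 159.57], [-176.63, 176.63]. Speed limits (degrees/s): [108.29, 108.29, 147.25, 172.46, 172.46, 172.46].

INTERFACE

Orientations are given as a 3x3 rotation matrix whose columns are the frame's x, y, z axes.
In Python, from rig import arm gives the robot as it stands. Calls block until the motion is done:
- arm.move_to(position, orientation): joint-space move of the TCP to a pose.
- arm.move_l(position, orientation=None, feed=0.15): straight line of the TCP; orientation=None keeps the orientation; feed is the mean speed in m/s.
- arm.move_joints(angles): joint-space move.
- arm.grip(opening): finger opening in m; the grip force is fixed at half the most; returns when the fingers have stopped.
- arm.sleep(seconds).
- arm.solve_ik(position, orientation): joint angles nearest the present ones, or None.
- arm.snapshot(name): name is "scene" or "top"; returns the picture (420x560x3 uint8, red, green, blue); there is no depth.
- arm.get_calibration(name): a dict with "intrinsics" (3x3 intrinsics, pixels), "k1" (the pictures are not rectified: a ray, as slopes to the right and down, at radius r is drawn at 1 + k1 r^2 times it, then the intrinsics apply), "cam_to_world" (4x4, takes a point from camera to world coordinates). Camera axes: x right, y down, z forward; pixel columns grow to the right and rows downward; lengths in m; the calibration is good to about 2 mm. A picture is of the moment at which its call begins. get_calibration takes no time and is no camera call.
A pose or a line that the arm cannot do raises arm.Unreachable and nothing moves.
- arm.sign_off(): hands the job in, once; it reports no verdict.
Readings, each from a call of its own:
- arm.current_t(): time.
- arm.current_joint_positions(): joint angles.
- arm.current_dq(): joint speeds.
- arm.current_tau(): joint torques, N m.
- arm.current_ee_pos(): TCP position.
- arm.current_tool_rot(): TCP orientation.
- arm.current_force(): force on the tool from outside, world axes, zero at the start.
- arm.current_torque(): the same for the moment, N m.
- arm.current_width(): finger opening in m.
Only numpy, scipy, OpenCV 4.12 (cv2) and the standard library are available. Lean on these libraries where they do the work, as an engineer would, in place of code of your own. Each camera call takes 0.05 s, during which the arm holds its last target.

TASK

Pause the plate drier by pressing the short key of its two-key switch box fully down, so that the long run key pops up. Then move every thin metal printing plate from the dark wooden board to the drier - slide each one out over the board's front edge so that you can grip it - and lay them flat, lengthwise front to back, in one neat stack on the middle of the drier's bed between its side rails, where their front ends may jut out over its front edge. Finally stand the knobbed weight upright on the stack over the middle of the bed and press the long key fully down to start the drier again; leave the mug, ink tin, marker and jar where they are.

Things in the scene. Friction and masses are not known exactly. Their poses are not given: they have to be found in the camera images.
- board: dark wooden board 280 (x) x 440 (y) mm standing on two battens, fixed to the table; its top is 60 mm above the table. Origin: on the table under its centre; x points away from the robot, so the front edge lies at x = -140 mm. The top is smooth (friction about 0.35) and open below its front edge, where fingers have free room
- board_front (a point): middle of the board's front edge, at the level of its top; axes as the board's
- drier: fixed grey box, 130 (x) x 116 (y) x 60 mm high, with a flat steel top, the bed, between two side rails that run front to back, 6 mm thick, rising 26 mm above the bed and 104 mm apart; open at front and back. Origin: on the table under its centre; x points away from the robot, front edge at x = -65 mm
- bed (a point): centre of the drier's flat bed (its top, 60 mm above the table); axes as the drier's
- switch_box: fixed grey box 80 (x) x 140 (y) x 40 mm high with two white keys on top. Origin: on the table under its centre
- pause_top (a point): centre of the top of the short key (34 x 30 mm, centred 40 mm to the +y side of the box's centre); 54 mm above the table when up, 44 mm when down
- run_top (a point): centre of the top of the long key (34 x 60 mm, centred 30 mm to the -y side of the box's centre); 54 mm above the table when up, 44 mm when down
- pause_key (a joint): how far the short key is down: 0 up, 0.010 m fully down. The two keys are interlocked: pressing one down (about 3 N) raises the other by as much, and they stay where they are left
- run_key (a joint): how far the long key is down: 0 up, 0.010 m fully down; down at the start
- weight: round steel weight, 60 mm across and 36 mm high, 0.5 to 0.8 kg, with a black knob (32 mm across, from 54 to 80 mm above its underside) on a thin neck. Origin: centre of its underside
- plate0: bare aluminium printing plate 160 (x) x 56 (y) x 3 mm, 70 g, too thin to grip by its sides while it lies on the board; slides when pressed lightly from above with the fingertips and dragged. Three to five of the five plates are present. Origin: centre of its underside; x along its length (either end may be the front one)
- plate1: bare aluminium printing plate 160 (x) x 56 (y) x 3 mm, 70 g, too thin to grip by its sides while it lies on the board; slides when pressed lightly from above with the fingertips and dragged. Three to five of the five plates are present. Origin: centre of its underside; x along its length (either end may be the front one)
- plate2: bare aluminium printing plate 160 (x) x 56 (y) x 3 mm, 70 g, too thin to grip by its sides while it lies on the board; slides when pressed lightly from above with the fingertips and dragged. Three to five of the five plates are present. Origin: centre of its underside; x along its length (either end may be the front one)
- plate3: bare aluminium printing plate 160 (x) x 56 (y) x 3 mm, 70 g, too thin to grip by its sides while it lies on the board; slides when pressed lightly from above with the fingertips and dragged. Three to five of the five plates are present. Origin: centre of its underside; x along its length (either end may be the front one)
- plate4: bare aluminium printing plate 160 (x) x 56 (y) x 3 mm, 70 g, too thin to grip by its sides while it lies on the board; slides when pressed lightly from above with the fingertips and dragged. Three to five of the five plates are present. Origin: centre of its underside; x along its length (either end may be the front one)
- mug: white mug, 84 mm across, 85 mm high, stands by; to be left alone
- ink_tin: metal ink tin, 52 mm across, 50 mm high, stands by; to be left alone
- marker: black marker pen lying flat, 130 mm long, stands by; to be left alone
- seed_jar: glass jar with a metal cap, 72 mm across, 100 mm high, stands by; to be left alone
Mind the look-alikes: they are no part of the job. Leave any red or turquoise look-alike of the plate1 alone.

How it is judged (in metres and radians):
On the way, in this order (a step that is already met when the one before it is completed fails the run):
1. the short pause key is fully down, the long key up (value of joint pause_key above 0.008 m), for 0.2 s.
2. with the drier paused, all plates lie stacked flat on the middle of the bed, let go (value of joint pause_key above 0.008 m and x of plate0 in the frame of bed between -0.055 and 0.03 m and y of plate0 in the frame of bed between -0.02 and 0.02 m and z of plate0 in the frame of bed between -0.003 and 0.015 m and angle between each of plate0, plate1, plate2, plate3, plate4's own z axis and vertical below 0.08 rad and angle between the x axis of each of plate0, plate1, plate2, plate3, plate4 and the x axis of bed, either way round below 0.2 rad and linear speed of each of plate0, plate1, plate2, plate3, plate4 below 0.03 m/s and x of plate1 in the frame of bed between -0.055 and 0.03 m and y of plate1 in the frame of bed between -0.02 and 0.02 m and z of plate1 in the frame of bed between -0.003 and 0.015 m and x of plate2 in the frame of bed between -0.055 and 0.03 m and y of plate2 in the frame of bed between -0.02 and 0.02 m and z of plate2 in the frame of bed between -0.003 and 0.015 m and x of plate3 in the frame of bed between -0.055 and 0.03 m and y of plate3 in the frame of bed between -0.02 and 0.02 m and z of plate3 in the frame of bed between -0.003 and 0.015 m and x of plate4 in the frame of bed between -0.055 and 0.03 m and y of plate4 in the frame of bed between -0.02 and 0.02 m and z of plate4 in the frame of bed between -0.003 and 0.015 m and contact force between the fingers and plate0 below 0.05 N and contact force between the fingers and plate1 below 0.05 N and contact force between the fingers and plate2 below 0.05 N and contact force between the fingers and plate3 below 0.05 N and contact force between the fingers and plate4 below 0.05 N), for 0.3 s.
3. with the drier still paused, the weight stands on the stack (value of joint pause_key above 0.008 m and x of plate0 in the frame of bed between -0.055 and 0.03 m and y of plate0 in the frame of bed between -0.02 and 0.02 m and z of plate0 in the frame of bed between -0.003 and 0.015 m and angle between each of plate0, plate1, plate2, plate3, plate4's own z axis and vertical below 0.08 rad and angle between the x axis of each of plate0, plate1, plate2, plate3, plate4 and the x axis of bed, either way round below 0.2 rad and linear speed of each of plate0, plate1, plate2, plate3, plate4, weight below 0.03 m/s and x of plate1 in the frame of bed between -0.055 and 0.03 m and y of plate1 in the frame of bed between -0.02 and 0.02 m and z of plate1 in the frame of bed between -0.003 and 0.015 m and x of plate2 in the frame of bed between -0.055 and 0.03 m and y of plate2 in the frame of bed between -0.02 and 0.02 m and z of plate2 in the frame of bed between -0.003 and 0.015 m and x of plate3 in the frame of bed between -0.055 and 0.03 m and y of plate3 in the frame of bed between -0.02 and 0.02 m and z of plate3 in the frame of bed between -0.003 and 0.015 m and x of plate4 in the frame of bed between -0.055 and 0.03 m and y of plate4 in the frame of bed between -0.02 and 0.02 m and z of plate4 in the frame of bed between -0.003 and 0.015 m and horizontal distance between weight and bed below 0.03 m and angle between weight's own z axis and vertical below 0.1 rad and z of weight in the frame of bed between 0.0055 and 0.019 m), for 0.3 s.
4. the long run key is fully down (value of joint run_key above 0.008 m), for 0.2 s.
At the end, for the whole second after the job is handed in: Long key over 8 mm down; every plate flat at rest on the bed, lengthwise within 0.2 rad, its centre within 20 mm of the bed's middle sideways and from 55 mm before to 30 mm behind it; weight upright on the stack within 30 mm of the bed's middle (value of joint run_key above 0.008 m and x of plate0 in the frame of bed between -0.055 and 0.03 m and y of plate0 in the frame of bed between -0.02 and 0.02 m and z of plate0 in the frame of bed between -0.003 and 0.015 m and angle between each of plate0, plate1, plate2, plate3, plate4's own z axis and vertical below 0.08 rad and angle between the x axis of each of plate0, plate1, plate2, plate3, plate4 and the x axis of bed, either way round below 0.2 rad and linear speed of each of plate0, plate1, plate2, plate3, plate4, weight below 0.03 m/s and x of plate1 in the frame of bed between -0.055 and 0.03 m and y of plate1 in the frame of bed between -0.02 and 0.02 m and z of plate1 in the frame of bed between -0.003 and 0.015 m and x of plate2 in the frame of bed between -0.055 and 0.03 m and y of plate2 in the frame of bed between -0.02 and 0.02 m and z of plate2 in the frame of bed between -0.003 and 0.015 m and x of plate3 in the frame of bed between -0.055 and 0.03 m and y of plate3 in the frame of bed between -0.02 and 0.02 m and z of plate3 in the frame of bed between -0.003 and 0.015 m and x of plate4 in the frame of bed between -0.055 and 0.03 m and y of plate4 in the frame of bed between -0.02 and 0.02 m and z of plate4 in the frame of bed between -0.003 and 0.015 m and horizontal distance between weight and bed below 0.03 m and angle between weight's own z axis and vertical below 0.1 rad and z of weight in the frame of bed between 0.0055 and 0.019 m); the robot touches nothing.
It fails at once if the mug is moved more than 40 mm (distance of mug from where it was at the start of the episode above 0.04 m).
It fails at once if the ink tin is moved more than 40 mm (distance of ink_tin from where it was at the start of the episode above 0.04 m).
It fails at once if the marker is moved more than 40 mm (distance of marker from where it was at the start of the episode above 0.04 m).
It fails at once if the seed jar is moved more than 40 mm (distance of seed_jar from where it was at the start of the episode above 0.04 m).
Of plate0, plate1, plate2, plate3, plate4 only 3 to 5 are there at a start; the rules pass over those that are not, and their reading is None.
At some moment in a run one of weight may be knocked a few centimetres aside while the robot is not near it.
It also fails if it takes over 210 s, if anything falls off the work surface, if the arm or the gripper's body presses on something with over 40 N, if the wrist force passes 120 N, or if a joint passes its speed limit or range.

## Working session

There is one attempt and no reset: what is moved stays moved. The work goes in short steps, each a Python script; the robot and the scene stay as the last script left them, time stands still between calls to the robot, and variables do not carry over. Pictures are saved under pics/ and viewed, and the job is handed in when it is done.

```bash
ls; mkdir -p pics
python3 - <<'E'
from rig import arm
import cv2, numpy as np
for n in ("scene","top"):
    im=arm.snapshot(n); cv2.imwrite(f"pics/{n}0.png",cv2.cvtColor(im,cv2.COLOR_RGB2BGR))
    c=arm.get_calibration(n); print(n,c)
print(arm.grip_depth,arm.current_t(),arm.current_width(),arm.current_tool_rot())
E
```

```text
pics
scene {'intrinsics': array([[404.89825996,   0.        , 271.62512624],
       [  0.        , 404.89825996, 208.84380369],
       [  0.        ,   0.        ,   1.        ]]), 'k1': -0.02127467906000281, 'cam_to_world': array([[-0.36941839,  0.7785769 , -0.50729484,  1.04133138],
       [ 0.92920547,  0.31557935, -0.19231972,  0.26716279],
       [ 0.01035609, -0.54242758, -0.84003873,  1.03932014],
       [ 0.        ,  0.        ,  0.        ,  1.        ]])}
top {'intrinsics': array([[420.95700704,   0.        , 278.74326963],
       [  0.        , 420.95700704, 204.0724488 ],
       [  0.        ,   0.        ,   1.        ]]), 'k1': 0.029973375252580717, 'cam_to_world': array([[-0.00320734, -0.99696655,  0.07776514,  0.36971736],
       [-0.99998788,  0.00348817,  0.0034756 ,  0.06320372],
       [-0.00373632, -0.07775305, -0.99696565,  1.20409751],
       [ 0.        ,  0.        ,  0.        ,  1.        ]])}
0.0188 0.1 0.090859837618135 [[ 9.66690279e-01  2.55948970e-01 -1.69699158e-04]
 [ 2.55948999e-01 -9.66689666e-01  1.09550130e-03]
 [ 1.16346007e-04 -1.10244479e-03 -9.99999386e-01]]
```

View pics/scene0.png

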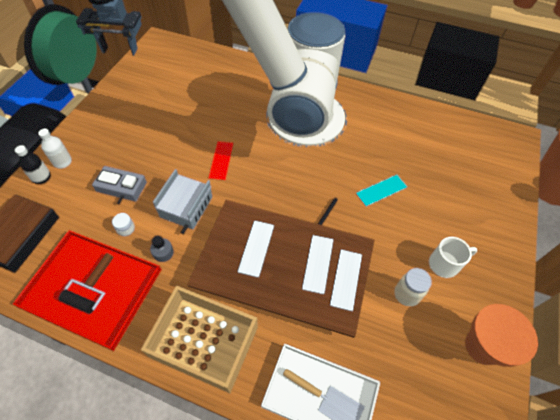

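View pics/top0.png

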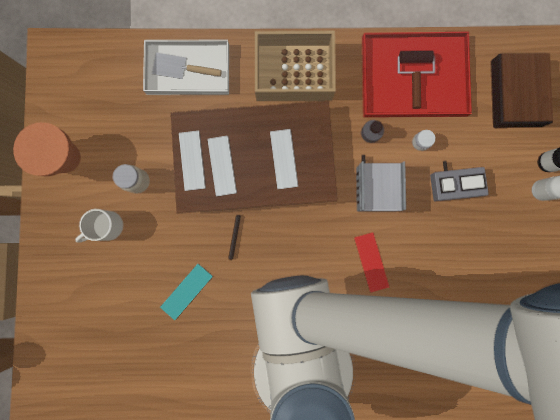

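```bash
cat > h.py <<'E'
import numpy as np, cv2
from scipy.optimize import least_squares
import json
from rig import arm
CAL={n:arm.get_calibration(n) for n in("scene","top")}
def ray(n,uv):
    c=CAL[n];K=c["intrinsics"]
    d=np.array([(uv[0]-K[0,2])/K[0,0],(uv[1]-K[1,2])/K[1,1]])
    u=d.copy()
    for _ in range(20): u=d/(1+c["k1"]*(u@u))
    T=c["cam_to_world"]; v=T[:3,:3]@np.array([u[0],u[1],1]); return T[:3,3],v/np.linalg.norm(v)
def onz(n,uv,z):
    o,v=ray(n,uv); return o+v*(z-o[2])/v[2]
def tri(a,b):
    o1,v1=ray("scene",a);o2,v2=ray("top",b)
    A=np.stack([v1,-v2],1);s=np.linalg.lstsq(A,o2-o1,rcond=None)[0]
    p,q=o1+s[0]*v1,o2+s[1]*v2
    return (p+q)/2,np.linalg.norm(p-q)
def proj(n,p):
    c=CAL[n];T=c["cam_to_world"];q=T[:3,:3].T@(np.asarray(p,float)-T[:3,3]);u=q[:2]/q[2]
    u=u*(1+c["k1"]*(u@u));K=c["intrinsics"];return np.array([K[0,0]*u[0]+K[0,2],K[1,1]*u[1]+K[1,2]])
def snap(n,f=None):
    im=cv2.cvtColor(arm.snapshot(n),cv2.COLOR_RGB2BGR)
    if f: cv2.imwrite(f"pics/{f}.png",im)
    return im
def crop(im,x0,y0,x1,y1,s,f):
    cv2.imwrite(f"pics/{f}.png",cv2.resize(im[y0:y1,x0:x1],None,fx=s,fy=s,interpolation=cv2.INTER_CUBIC))
def R(yaw):  # tool down; tool y axis (jaw) direction at angle yaw from world +y... jaw=(−sin,cos)
    c,s=np.cos(yaw),np.sin(yaw)
    y=np.array([-s,c,0]);z=np.array([0,0,-1.]);x=np.cross(y,z);return np.stack([x,y,z],1)
def white(im,lo=150):
    hsv=cv2.cvtColor(im,cv2.COLOR_BGR2HSV); return ((hsv[...,2]>lo)&(hsv[...,1]<60)).astype(np.uint8)
E
python3 - <<'E'
from h import *
s=cv2.imread("pics/scene0.png");t=cv2.imread("pics/top0.png")
crop(t,340,110,500,220,5,"tc1");crop(s,80,155,230,270,5,"sc1");crop(t,160,95,345,215,4,"tc2");crop(s,180,195,380,335,4,"sc2")
for n,im,box in(("top",t,(170,100,340,215)),("scene",s,(185,200,380,335))):
    m=np.zeros(im.shape[:2],np.uint8);x0,y0,x1,y1=box;m[y0:y1,x0:x1]=white(im)[y0:y1,x0:x1]
    for c in cv2.findContours(m,0,2)[0]:
        if cv2.contourArea(c)>200:
            r=cv2.minAreaRect(c);b=cv2.boxPoints(r)
            W=np.array([onz(n,p,.063) for p in b]);C=W.mean(0)
            e=[np.linalg.norm(W[0]-W[1]),np.linalg.norm(W[1]-W[2])]
            d=(W[1]-W[0]) if e[0]>e[1] else W[2]-W[1]
            print(n,np.round(r[0],1),"c",C.round(4),"sz",np.round(e,4),"ang",np.degrees(np.arctan(d[1]/d[0])).round(1))
E
```

```text
top [221.2 165.5] c [0.5654 0.2244 0.063 ] sz [0.0557 0.161 ] ang 8.9
top [191.3 160.3] c [0.5803 0.3064 0.063 ] sz [0.0556 0.1615] ang 6.5
top [283.3 158.7] c [0.5838 0.0545 0.063 ] sz [0.0559 0.1611] ang 7.2
scene [346.5 279.7] c [0.5784 0.3033 0.063 ] sz [0.1661 0.0621] ang 6.8
scene [318.  264.2] c [0.5643 0.221  0.063 ] sz [0.1637 0.0617] ang 9.0
scene [256.  248.3] c [0.5822 0.0509 0.063 ] sz [0.1666 0.0627] ang 7.9
```

View pics/tc1.png

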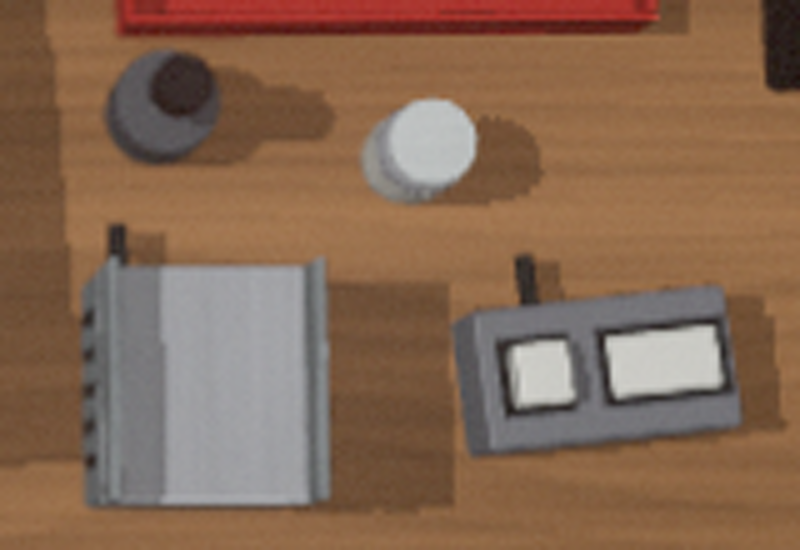

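View pics/sc1.png

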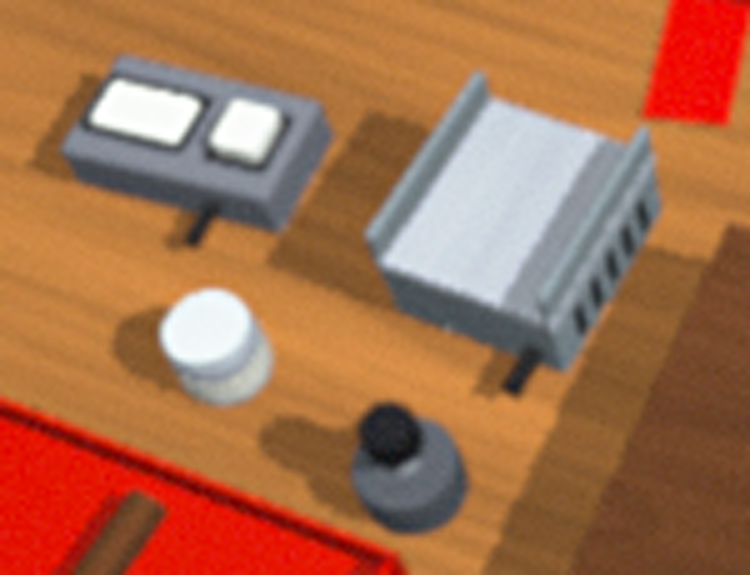

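View pics/tc2.png

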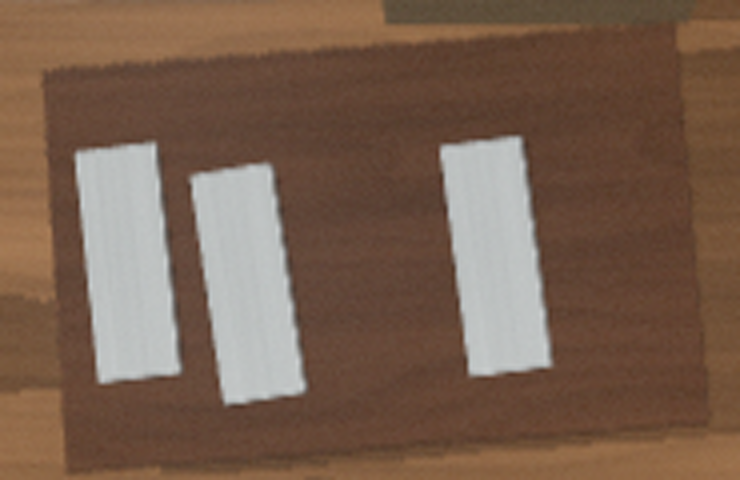

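View pics/sc2.png

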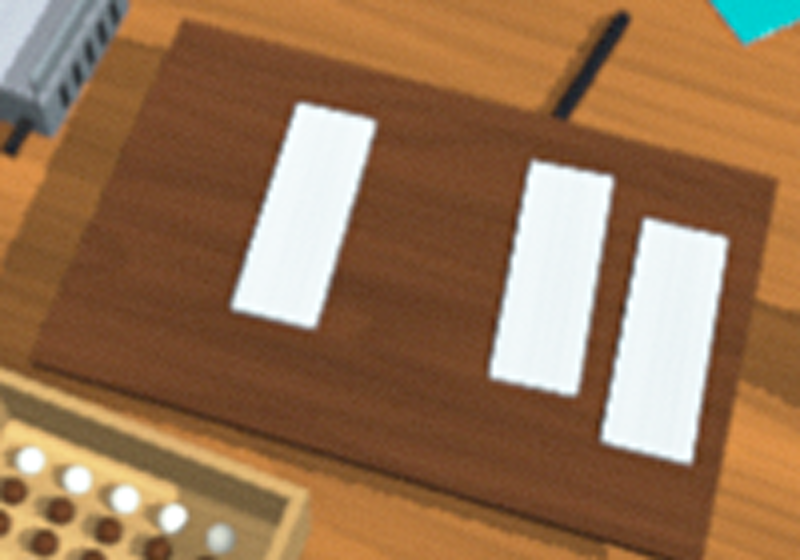

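Run:
```python
from h import *
s=cv2.imread("pics/scene0.png");t=cv2.imread("pics/top0.png")
crop(t,350,155,412,217,9,"tc3");crop(s,150,165,215,235,8,"sc3")
# plate corner triangulation
def quads(n,im,box):
    m=np.zeros(im.shape[:2],np.uint8);x0,y0,x1,y1=box;m[y0:y1,x0:x1]=white(im,170)[y0:y1,x0:x1]
    o=[]
    for c in cv2.findContours(m,0,2)[0]:
        if cv2.contourArea(c)>200:
            p=cv2.approxPolyDP(c,6,True)[:,0]; M=cv2.moments(c); o.append((M['m10']/M['m00'],M['m01']/M['m00']))
            print(n,p.tolist())
    return o
a=quads("top",t,(170,100,340,215));b=quads("scene",s,(185,200,380,335))
for p in a:
    w=onz("top",p,.063); q=min(b,key=lambda q:np.linalg.norm(onz("scene",q,.063)-w)); print(np.round(tri(q,p)[0],4),round(tri(q,p)[1],4))
T1=lambda x,y:(340+x/5-.4,110+y/5-.4); S1=lambda x,y:(80+x/5-.4,155+y/5-.4)
T2=lambda x,y:(160+x/4-.4,95+y/4-.4); S2=lambda x,y:(180+x/4-.4,195+y/4-.4)
for nm,sc,tc in [("pause",S1(247,128),T1(543,374)),("run",S1(146,111),T1(664,361)),
 ("knob",S1(390,430),T1(183,84)),
 ("boardFL",S2(776,182),T2(66,470)),("boardFR",S2(184,22),T2(706,425)),("boardBR",S2(34,360),T2(676,22)),("boardBL",S2(700,560),T2(44,72)),
 ("boxFR",S1(125,58),T1(740,425)),("boxFL",S1(328,110),T1(476,452)),("boxBL",S1(278,205) ,T1(458,322)),]:
    p,e=tri(sc,tc); print(nm,p.round(4),round(e,4))
```

```text
top [[227, 137], [208, 139], [220, 195], [235, 192]]
top [[198, 131], [179, 133], [185, 190], [204, 187]]
top [[289, 130], [270, 133], [280, 188], [296, 186]]
scene [[341, 250], [331, 305], [352, 310], [361, 255]]
scene [[313, 235], [303, 289], [323, 293], [332, 239]]
scene [[254, 221], [238, 271], [258, 276], [273, 225]]
[0.566  0.2226 0.0594] 0.0042
[0.5812 0.3049 0.0604] 0.0041
[0.5843 0.0523 0.059 ] 0.0042
pause [ 0.5121 -0.3971  0.0531] 0.0013
run [ 0.5201 -0.4666  0.0454] 0.0021
knob [ 0.669  -0.1994  0.0756] 0.002
boardFL [0.4386 0.3437 0.06  ] 0.0054
boardFR [ 0.4685 -0.0922  0.0548] 0.0049
boardBR [ 0.7465 -0.0707  0.062 ] 0.0022
boardBL [0.7119 0.3622 0.0672] 0.0029
boxFR [ 0.4852 -0.5099  0.037 ] 0.0009
boxFL [ 0.4716 -0.3677  0.0358] 0.0051
boxBL [ 0.5443 -0.3598  0.0341] 0.0034
```

View pics/tc3.png

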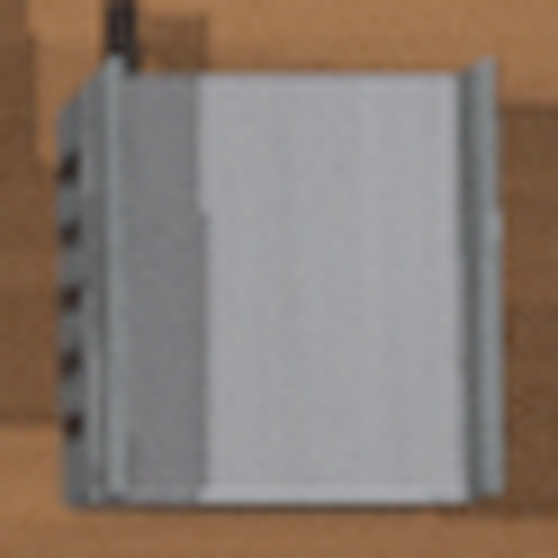

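View pics/sc3.png

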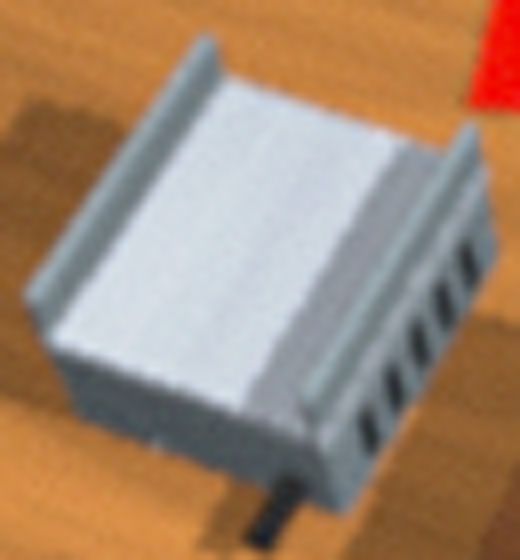

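Run:
```python
from h import *
T=lambda x,y:(350+x/9-.45,155+y/9-.45); S=lambda x,y:(150+x/8-.45,165+y/8-.45)
P=[]
for nm,sc,tc in [("RLb",S(308,408),T(117,60)),("RLf",S(470,128),T(117,498)),("RRb",S(32,300),T(485,60)),("RRf",S(207,40),T(494,493)),("bedBR",S(50,340),T(463,75)),("bedFR",S(222,80),T(470,490))]:
    p,e=tri(sc,tc); print(nm,p.round(4),round(e,4)); P.append(onz("top",tc,.086)[:2])
P=np.array(P); print(P.round(4)); print("c",P[:4].mean(0))
dx=P[0]+P[2]-P[1]-P[3]; print("yaw",np.degrees(np.arctan2(dx[1],dx[0])), [np.linalg.norm(P[0]-P[1]),np.linalg.norm(P[2]-P[3]),np.linalg.norm(P[0]-P[2]),np.linalg.norm(P[1]-P[3])])
```

```text
RLb [ 0.5718 -0.1584  0.0835] 0.0002
RLf [ 0.4417 -0.1582  0.0837] 0.0048
RRb [ 0.5707 -0.267   0.0881] 0.0017
RRf [ 0.4425 -0.2681  0.0843] 0.0031
bedBR [ 0.5706 -0.2673  0.0621] 0.0005
bedFR [ 0.4444 -0.2662  0.0635] 0.0012
[[ 0.5713 -0.1578]
 [ 0.4407 -0.1555]
 [ 0.5707 -0.2668]
 [ 0.4418 -0.2661]
 [ 0.5663 -0.2602]
 [ 0.4427 -0.2591]]
c [ 0.50612896 -0.21155003]
yaw -0.6636134765614864 [np.float64(0.13067372271505473), np.float64(0.12894808452745443), np.float64(0.10895880360616231), np.float64(0.11069549237472287)]
```

```bash
cat >> h.py <<'E'
def Rt(d): return R(np.radians(d)+np.pi)
def F(): return np.round(arm.current_force(),2)
E
python3 - <<'E'
from h import *
arm.grip(0)
p=np.array([.512,-.397]); r=Rt(6.6)
arm.move_to([*p,.12],r); print(arm.current_joint_positions(),F())
arm.move_l([*p,.057],feed=.08); print(F())
for z in(.052,.048,.045,.0435,.0425):
    arm.move_l([*p,z],feed=.03); print(z,F(),arm.current_ee_pos()); 
    if F()[2]>15: break
arm.sleep(.3); arm.move_l([*p,.13],feed=.15); print(arm.current_width())
arm.move_to([.45,-.1,.25],Rt(5)); print(arm.current_t())
im=snap("top","t1"); s=snap("scene","s1"); crop(im,340,110,500,220,5,"t1c");crop(s,80,155,230,270,5,"s1c")
E
```

```text
[-4.31549241e+01  3.55150034e+01  7.95080222e+01 -1.39395378e-02
  6.49513943e+01  4.02992467e+01] [-0.13  0.07  0.06]
[0.71 0.43 0.11]
0.052 [0.73 0.07 0.72] [ 0.51195411 -0.39694277  0.05198043]
0.048 [ 0.54  0.03 -0.02] [ 0.51188228 -0.39683888  0.04773125]
0.045 [-0.36  0.15  0.07] [ 0.51190554 -0.39691811  0.04474475]
0.0435 [-2.66  2.94 12.24] [ 0.51207851 -0.39704242  0.04423245]
0.0425 [-5.84  5.68 26.31] [ 0.51209962 -0.39709007  0.04411516]
0.00021502349143697372
7.575
```

View pics/s1c.png

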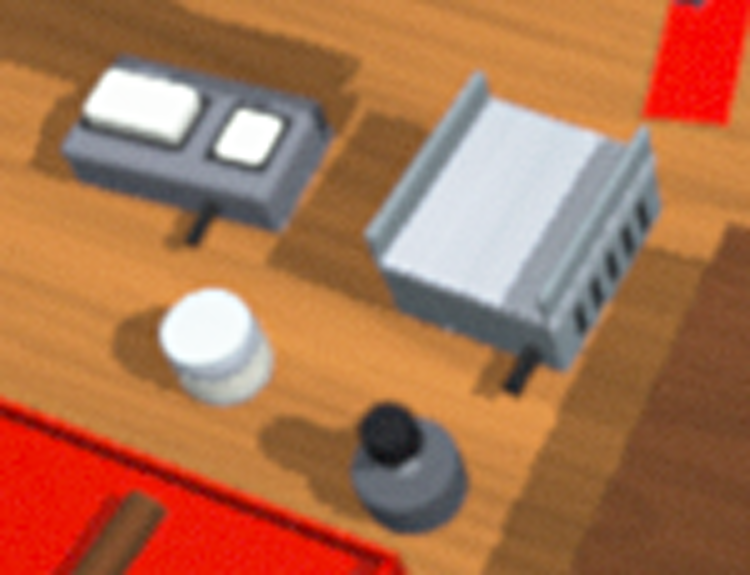

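```bash
cat >> h.py <<'E'
BF=np.array([.452,.1255]);BY=4.2; BED=np.array([.506,-.212]); DY=-.5
u=lambda d:np.array([np.cos(np.radians(d)),np.sin(np.radians(d))])
def drag(c,ang,over=.050,back=.010,ztop=.063):
    c=np.array(c);d=u(ang);n=u(BY)
    cur=-(c-.08*d-BF)@n; L=(over-cur)/(d@n); print("L",L)
    s=c+back*d; r=Rt(ang)
    arm.move_to([*s,.12],r); arm.move_l([*s,ztop+.003],feed=.1); f0=F()[2]
    z=ztop+.0015
    while z>ztop-.005:
        arm.move_l([*s,z],feed=.02)
        if F()[2]-f0>3.5: break
        z-=.0003
    print("contact z",z,arm.current_ee_pos().round(4),F(),f0)
    e=s-L*d
    arm.move_l([*e,z],feed=.06); print("end",F(),arm.current_ee_pos().round(4))
    arm.move_l([*e,.13],feed=.2)
def plates(n,im,z=.063,box=None):
    m=white(im,160);k=np.zeros_like(m);x0,y0,x1,y1=box;k[y0:y1,x0:x1]=m[y0:y1,x0:x1]
    o=[]
    for c in cv2.findContours(k,0,2)[0]:
        if cv2.contourArea(c)>300:
            r=cv2.minAreaRect(c);b=cv2.boxPoints(r);W=np.array([onz(n,p,z) for p in b])
            e=[np.linalg.norm(W[0]-W[1]),np.linalg.norm(W[1]-W[2])];d=(W[1]-W[0]) if e[0]>e[1] else W[2]-W[1]
            o.append((W.mean(0)[:2].round(4),np.degrees(np.arctan(d[1]/d[0])).round(1),np.round(sorted(e),4)))
    return o
E
python3 - <<'E'
from h import *
drag([.583,.053],7.4)
arm.move_to([.45,-.25,.28],Rt(5)); print(arm.current_t())
im=snap("top","t2"); snap("scene","s2"); print(*plates("top",im,box=(165,100,335,260)),sep="\n")
crop(im,160,95,345,245,4,"t2c")
E
```

```text
L 0.095612248132021
contact z 0.06300000000000003 [0.5929 0.0543 0.0633] [-2.65  0.1   5.24] -0.09
end [0.51 0.3  7.32] [0.4981 0.0419 0.0633]
14.325
(array([0.4889, 0.0409]), np.float64(6.7), array([0.0584, 0.1606]))
(array([0.5656, 0.2245]), np.float64(8.9), array([0.0555, 0.1606]))
(array([0.5803, 0.3067]), np.float64(6.7), array([0.0554, 0.1609]))
```

View pics/t2c.png

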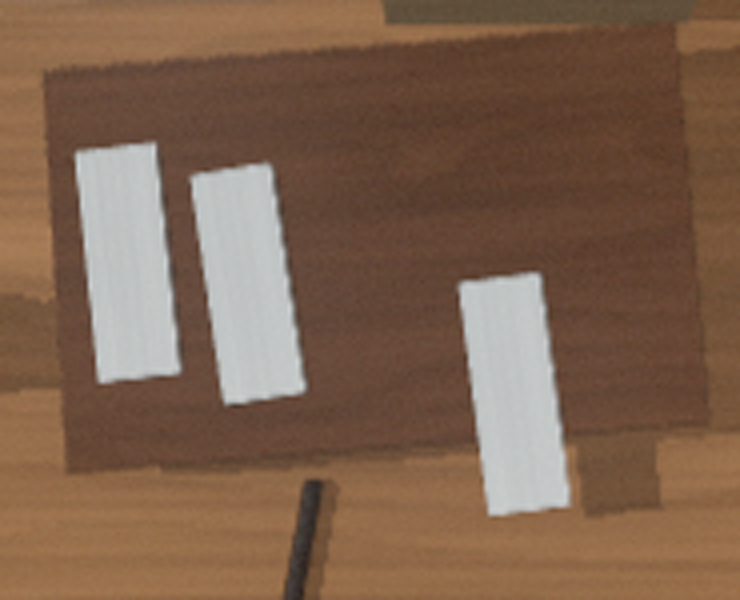

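```bash
cat >> h.py <<'E'
def grasp(c,ang,g=.057):
    c=np.array(c);d=u(ang);p=c-g*d;r=Rt(ang)
    arm.grip(.09)
    arm.move_to([*p,.13],r); arm.move_l([*p,.0427],feed=.1); print("pre",F())
    arm.grip(0.03); print("w",arm.current_width(),F())
    arm.move_l([*p,.050],feed=.03); arm.move_l([*p,.13],feed=.12); print("w",arm.current_width(),F())
def place(k,g=.057,xc=-.036,dy=0):
    p=BED+u(DY)*(xc-g)+np.array([0,dy]); r=Rt(DY)
    arm.move_to([*p,.13],r); z=.0427+.003*k
    arm.move_l([*p,z+.006],feed=.1); arm.sleep(.2); f0=F()[2]; print("w",arm.current_width(),f0)
    zz=z+.004
    while zz>z-.003:
        arm.move_l([*p,zz],feed=.02)
        if F()[2]-f0>1.5: break
        zz-=.0005
    print("place dz",zz-z,F()); arm.grip(.085); arm.move_l([*p,.14],feed=.15)
E
python3 - <<'E'
from h import *
grasp([.4885,.0405],6.9)
print(arm.current_t())
s=snap("scene","s3"); snap("top","t3"); crop(s,150,130,350,280,4,"s3c")
E
```

```text
pre [-0.74 -0.32 -0.39]
w 0.055472067857281954 [-0.4   0.34  1.57]
w 0.055223288456670336 [-0.01 -0.04 -1.03]
19.8833
```

View pics/s3c.png

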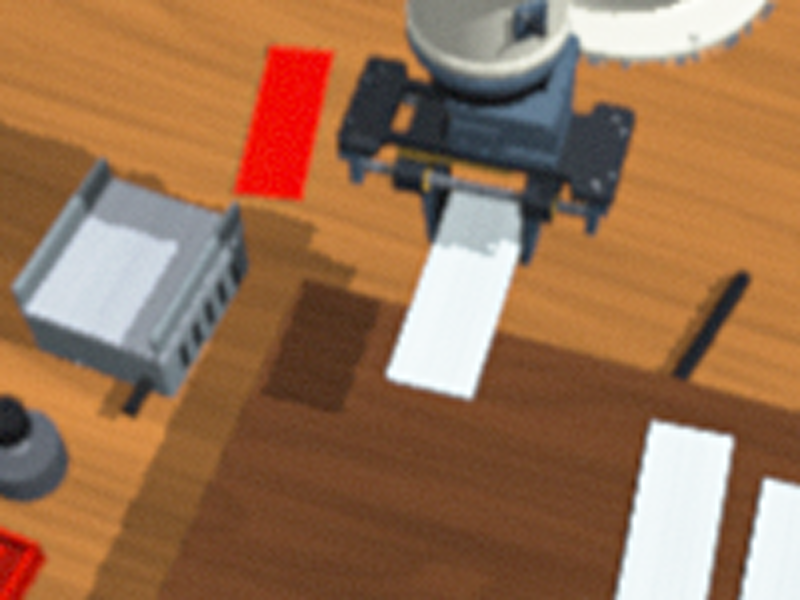

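Plate held level at its front end (crop ~(450,310)), fingers clear. Placing it.

Run:
```python
from h import *
place(0)
drag([.5655,.2235],8.9)
arm.move_to([.42,.1,.35],Rt(5)); print(arm.current_t())
im=snap("top","t4"); s=snap("scene","s4"); print(*plates("top",im,box=(165,100,260,260)),sep="\n")
print(*plates("top",im,z=.063,box=(340,140,420,230)),sep="\n")
crop(s,80,135,230,270,4,"s4c");crop(im,340,110,420,230,6,"t4c")
```

```text
w 0.05542040582935063 -0.78
place dz 0.0 [-0.57  0.41  1.96]
L 0.0909473663509977
contact z 0.06000000000000002 [0.5754 0.2251 0.0603] [-1.15 -0.45  5.95] 0.41
end [0.46 0.48 6.29] [0.4854 0.211  0.0603]
35.3583
(array([0.4791, 0.3152]), np.float64(6.3), array([0.0486, 0.2111]))
(array([0.4907, 0.1969]), np.float64(4.9), array([0.1695, 0.1891]))
(array([0.6259, 0.3129]), np.float64(6.8), array([0.0545, 0.0686]))
(array([ 0.5005, -0.2218]), np.float64(-1.4), array([0.0761, 0.1339]))
```

View pics/t4c.png

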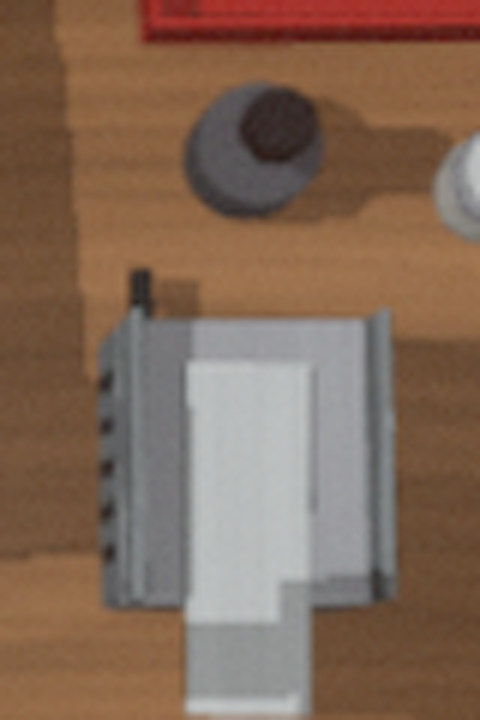

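View pics/s4c.png

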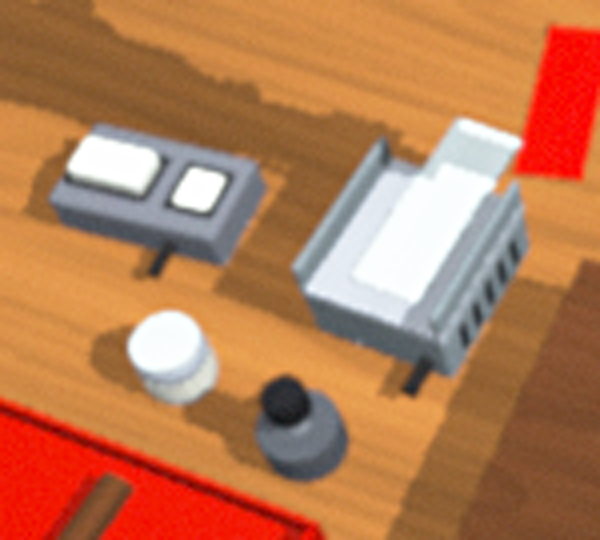

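View pics/t4.png

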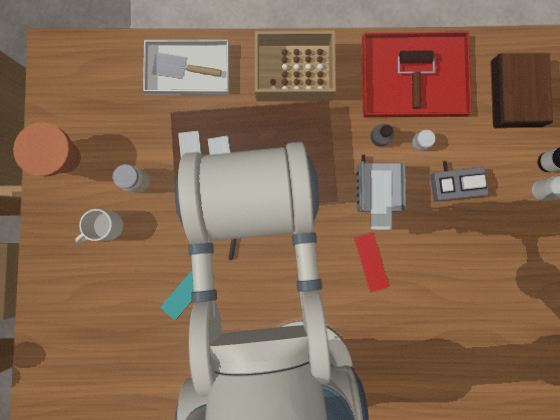

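Run:
```python
from h import *
arm.grip(0)
arm.move_to([.4,-.3,.3],Rt(5)); print(arm.current_t())
im=snap("top","t5"); print(*plates("top",im,box=(165,100,335,260)),sep="\n")
crop(im,160,95,345,245,4,"t5c")
```

```text
38.2417
(array([0.5654, 0.2244]), np.float64(8.9), array([0.0557, 0.161 ]))
(array([0.58  , 0.3075]), np.float64(6.4), array([0.0555, 0.1613]))
```

View pics/t5c.png

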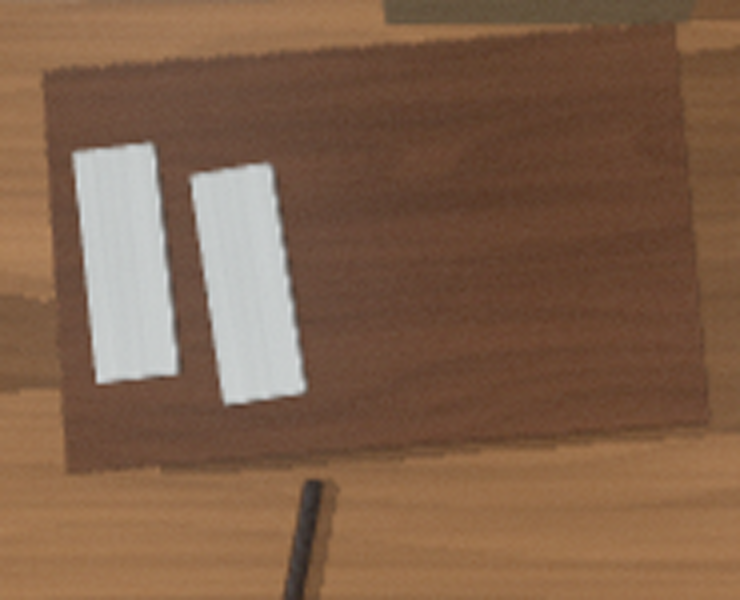

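```bash
sed -i 's/^def drag(.*/&\n    arm.grip(0)/' h.py
python3 - <<'E'
from h import *
drag([.5652,.2235],8.9)
arm.move_to([.45,-.05,.25],Rt(5)); print(arm.current_t())
im=snap("top","t6"); P=plates("top",im,box=(165,100,260,260)); print(*P,sep="\n")
P=[p for p in P if p[0][0]<.52][0]
assert abs(P[2][1]-.161)<.004
grasp(P[0]+[-.0005,-.0005],P[1]); place(1)
arm.grip(0)
arm.move_to([.42,.1,.35],Rt(5)); print(arm.current_t())
im=snap("top","t7"); s=snap("scene","s7")
crop(s,80,135,230,270,4,"s7c");crop(im,340,110,420,230,6,"t7c")
E
```

```text
L 0.09064716253853333
contact z 0.06300000000000003 [0.5751 0.2251 0.0633] [-2.23  0.43  5.99] -0.48
end [0.74 0.68 7.84] [0.4854 0.2111 0.0633]
46.05
(array([0.4749, 0.2107]), np.float64(9.0), array([0.0561, 0.1596]))
(array([0.5803, 0.3076]), np.float64(6.2), array([0.0551, 0.1608]))
pre [ 0.35 -0.17  0.05]
w 0.055343483109731945 [-0.63  0.03  1.53]
w 0.05576166460242449 [-0.19 -0.79 -1.75]
w 0.055369461458579246 -1.22
place dz 0.0040000000000000036 [-0.77  1.12  5.8 ]
58.4
```

View pics/t7c.png

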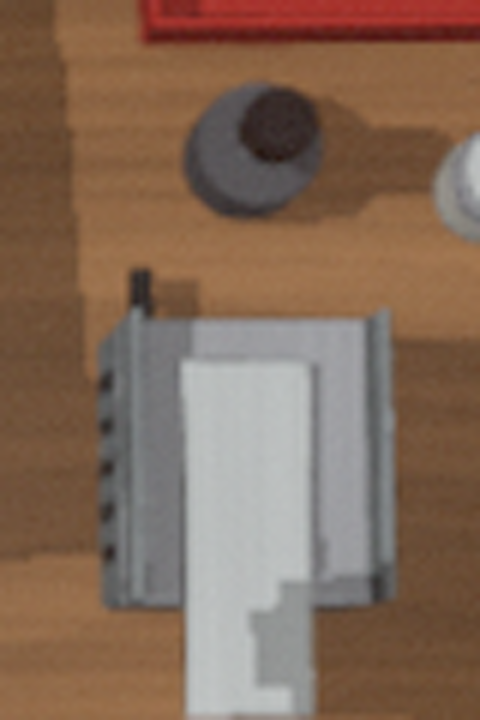

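View pics/s7c.png

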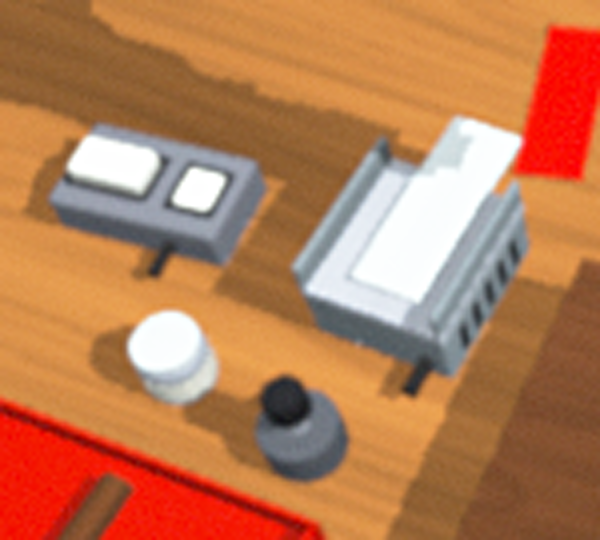

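```bash
python3 - <<'E'
import re
s=open('h.py').read()
s=s.replace("def grasp(c,ang,g=.057):","def grasp(c,ang,g=.057,zg=.0427):").replace("arm.move_l([*p,.0427],feed=.1)","arm.move_l([*p,zg],feed=.1)").replace("[*p,.050],feed=.03","[*p,zg+.006],feed=.03")
s=s.replace("xc=-.036,dy=0):","xc=-.036,dy=0,zg=.0427,stop=-.003):").replace("z=.0427+.003*k","z=zg+.003*k").replace("z+.006],feed=.1); arm.sleep","z+.010],feed=.1); arm.sleep").replace("zz=z+.004","zz=z+.009").replace("zz>z-.003","zz>z+stop")
open('h.py','w').write(s)
E
python3 - <<'E'
from h import *
drag([.580,.3065],6.3)
arm.move_to([.45,0.0,.25],Rt(5)); print(arm.current_t())
im=snap("top","t8"); P=plates("top",im,box=(165,100,260,260)); print(*P,sep="\n")
P=P[0]
assert abs(P[2][1]-.161)<.004
grasp(P[0]+[-.0005,-.0005],P[1],zg=.0565); 
s=snap("scene","s8"); crop(s,200,130,400,280,4,"s8c")
E
```

```text
L 0.1110406708679165
contact z 0.06300000000000003 [0.59   0.3076 0.0633] [-1.29 -0.8   5.4 ] 0.08
end [-0.59 -0.37  6.81] [0.4795 0.2955 0.0633]
65.9333
(array([0.4693, 0.2952]), np.float64(6.0), array([0.0561, 0.1605]))
pre [ 0.21  0.02 -0.24]
w 0.05520873294782934 [ 0.59 -0.03  2.13]
w 0.055427728588803724 [-0.11  0.17 -1.58]
```

View pics/s8c.png

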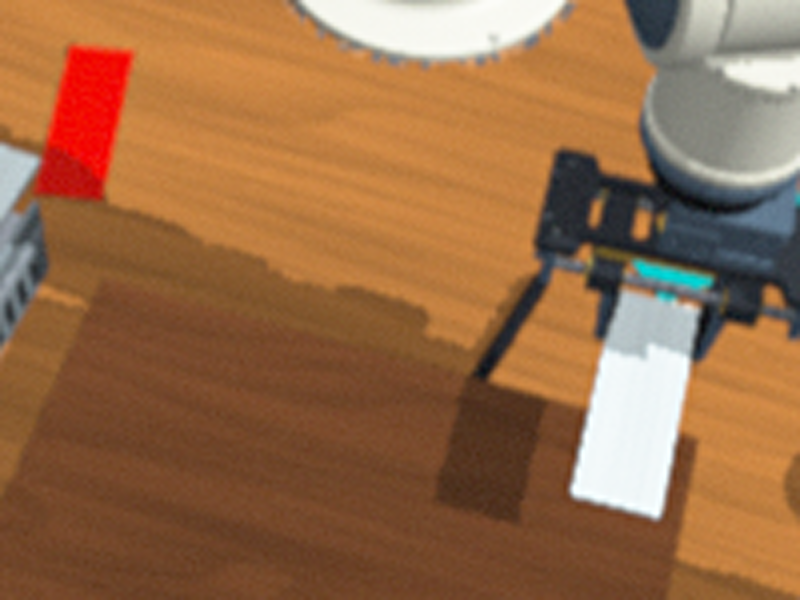

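Run:
```python
from h import *
place(2,zg=.0565,stop=0.0)
arm.move_to([.42,.1,.35],Rt(5)); print(arm.current_t())
im=snap("top","t9"); s=snap("scene","s9")
crop(s,80,135,230,270,5,"s9c");crop(im,340,110,420,230,5,"t9c")
print(*plates("top",im,z=.069,box=(370,150,400,235)),sep="\n")
```

```text
w 0.055357391548899175 -0.53
place dz 0.0034999999999999892 [-0.1   0.56  1.13]
79.6083
(array([ 0.5011, -0.219 ]), np.float64(-1.4), array([0.0784, 0.1305]))
```

View pics/t9c.png

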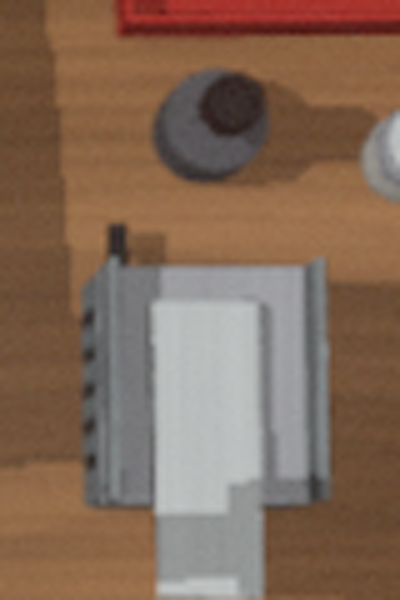

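View pics/s9c.png

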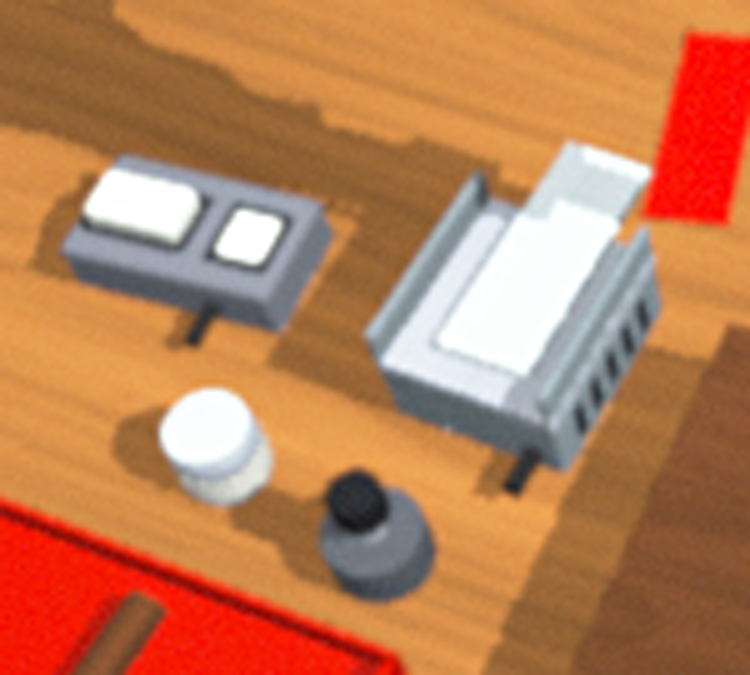

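Run:
```python
from h import *
T=lambda x,y:(340+x/5-.4,110+y/5-.4); S=lambda x,y:(80+x/5-.4,135+y/5-.4)
for q in((153,300),(258,300),(157,597),(263,597)): print(onz("top",T(*q),.069)[:2].round(4))
# rear-edge corner heights
print(tri(S(438,347),T(258,300)),tri(S(522,374),T(153,300)))
print("knob",tri(S(358,501),T(232,103)))
im=cv2.imread("pics/t9.png")
m=(im.max(2)<60).astype(np.uint8); 
for n,f,b in(("top","t9",(372,115,400,140)),("scene","s9",(138,220,165,245))):
    g=cv2.imread(f"pics/{f}.png").max(2).astype(int);x0,y0,x1,y1=b
    k=(g[y0:y1,x0:x1]<65).astype(np.uint8);M=cv2.moments(k,True);print(n,M['m00'],M['m10']/M['m00']+x0,M['m01']/M['m00']+y0,np.argwhere(k).min(0),np.argwhere(k).max(0))
```

```text
[ 0.5513 -0.1815]
[ 0.551  -0.2382]
[ 0.3902 -0.1804]
[ 0.3901 -0.2371]
(array([ 0.55151206, -0.23926679,  0.06711733]), np.float64(0.001103506817326521)) (array([ 0.55155978, -0.18261224,  0.07125644]), np.float64(0.0033615886614807183))
knob (array([ 0.65897766, -0.22623237,  0.07288228]), np.float64(0.0015473891072531449))
top 118.0 385.8898305084746 130.83898305084745 [10  8] [21 20]
scene 100.0 150.95 235.48 [10  8] [21 18]
```

Run:
```python
from h import *
im=snap("top","t10"); g=im.max(2).astype(int)[115:140,372:400]; M=cv2.moments((g<65).astype(np.uint8),True); print(M['m10']/M['m00']+372,M['m01']/M['m00']+115)
p=onz("top",(M['m10']/M['m00']+372,M['m01']/M['m00']+115),.075)[:2]; print(p)
r=Rt(0)
arm.grip(.09); arm.move_to([*p,.2],r)
arm.move_l([*p,.048],feed=.1); print(F())
arm.grip(0.01); print("w",arm.current_width(),F())
arm.move_l([*p,.06],feed=.03); print(F()); arm.move_l([*p,.2],feed=.12); arm.sleep(.3); print("w",arm.current_width(),F(),arm.current_t())
s=snap("scene","s10"); crop(s,80,135,280,285,4,"s10c")
```

```text
385.97520661157023 130.78512396694214
[ 0.65649253 -0.22484653]
[ 0.24  0.15 -0.37]
w 0.03156705575792848 [-0.45 -5.2   1.6 ]
[-0.05  0.03 -6.94]
w 0.03156770383380458 [-0.52  0.02 -6.03] 86.4083
```

View pics/s10c.png

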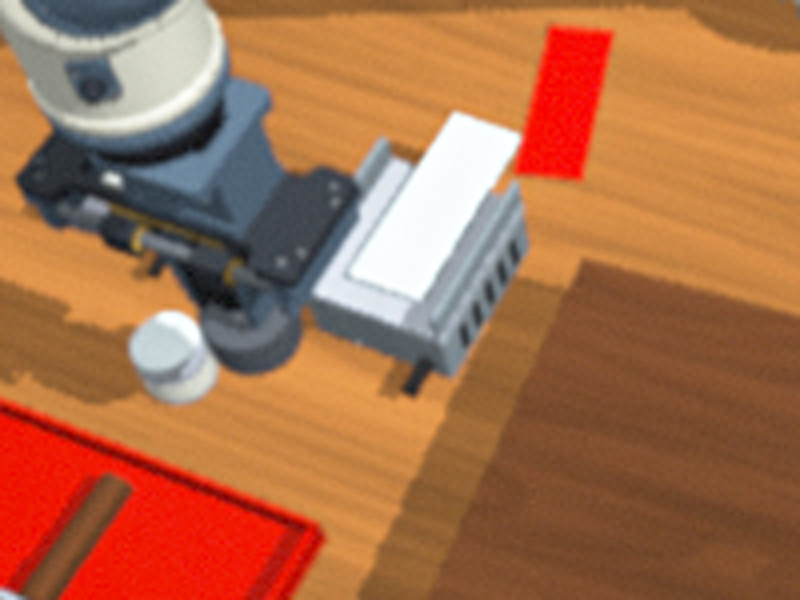

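Run:
```python
from h import *
p=BED+[-.003,.002]; r=Rt(0)
arm.move_l([*p,.2],r,feed=.15); arm.move_l([*p,.126],feed=.08); arm.sleep(.3); f0=F()[2]
z=.122
while z>.113:
    arm.move_l([*p,z],feed=.02)
    if F()[2]-f0>2.5: break
    z-=.0005
print(z,F(),f0)
arm.grip(.09); arm.move_l([*p,.2],feed=.12)
arm.move_to([.42,.1,.35],Rt(5)); print(arm.current_t())
im=snap("top","t11"); s=snap("scene","s11")
crop(s,80,135,230,270,5,"s11c");crop(im,340,110,500,230,5,"t11c")
```

```text
0.11699999999999999 [-0.3  -0.46 -3.06] -7.31
95.025
```

View pics/t11c.png

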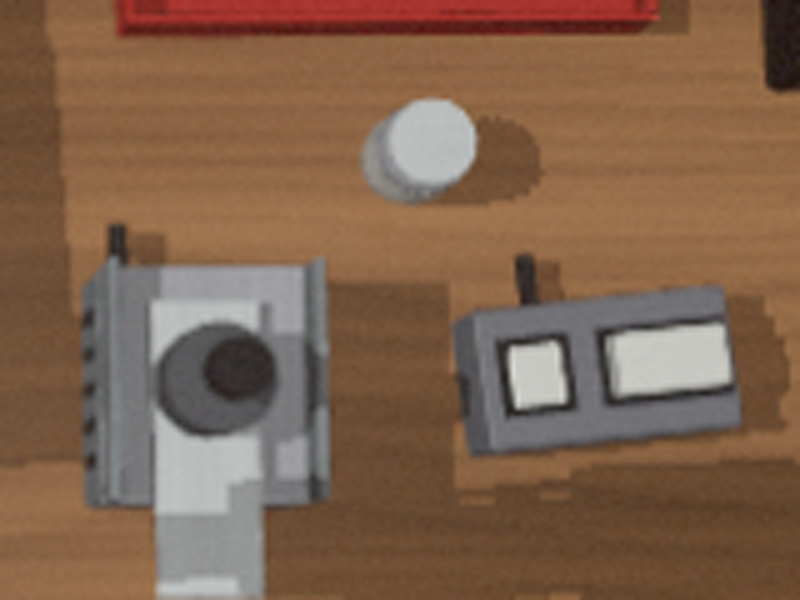

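View pics/s11c.png

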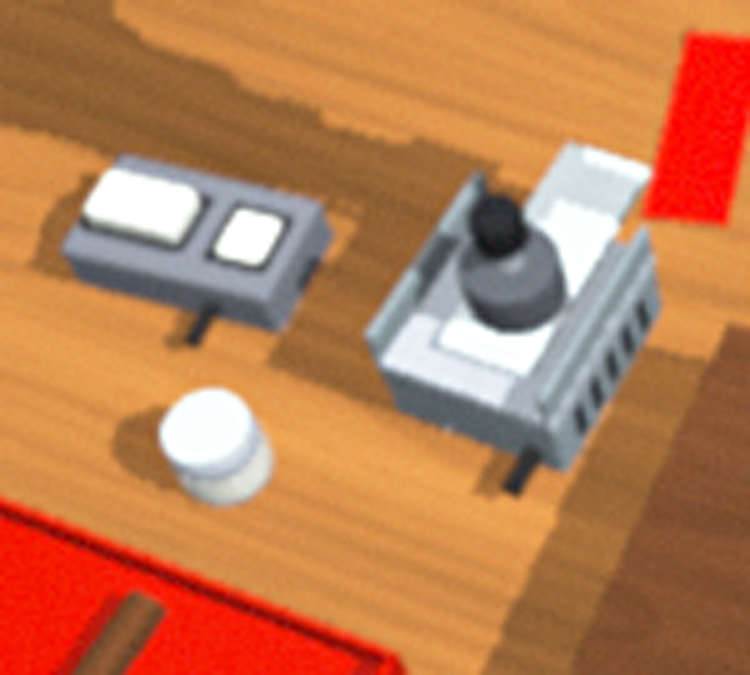

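Run:
```python
from h import *
print(tri((80+497/5-.4,135+225/5-.4),(340+241/5-.4,110+367/5-.4)),BED)
arm.grip(0)
p=np.array([.520,-.4666]); r=Rt(6.6)
arm.move_to([.45,-.3,.3],r); arm.move_to([*p,.15],r)
arm.move_l([*p,.057],feed=.08)
for z in(.052,.048,.045,.0435,.0425):
    arm.move_l([*p,z],feed=.03); print(z,F(),arm.current_ee_pos())
    if F()[2]>15: break
arm.sleep(.3); arm.move_l([*p,.15],feed=.15)
arm.move_to([.45,-.3,.35],Rt(5)); arm.move_to([.42,.1,.35],Rt(5)); print(arm.current_t())
im=snap("top","t12"); s=snap("scene","s12")
crop(s,80,135,230,270,5,"s12c")
```

```text
(array([ 0.50555839, -0.2105286 ,  0.14116143]), np.float64(0.0016884544425204635)) [ 0.506 -0.212]
0.052 [-0.99  0.02 -0.83] [ 0.51994812 -0.4664952   0.05189625]
0.048 [-0.17  0.04 -0.65] [ 0.51985399 -0.46644246  0.04768948]
0.045 [0.26 0.1  0.48] [ 0.51990622 -0.46650041  0.04472805]
0.0435 [-1.91  2.9  11.16] [ 0.52005533 -0.46663039  0.04422369]
0.0425 [-4.49  5.85 22.7 ] [ 0.52007071 -0.46671485  0.04407983]
105.2667
```

View pics/s12c.png

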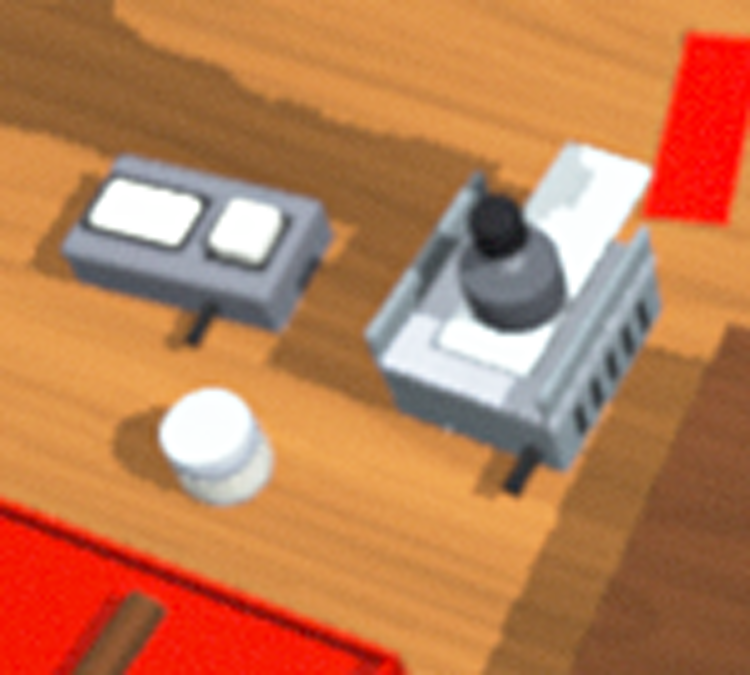

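View pics/t12.png

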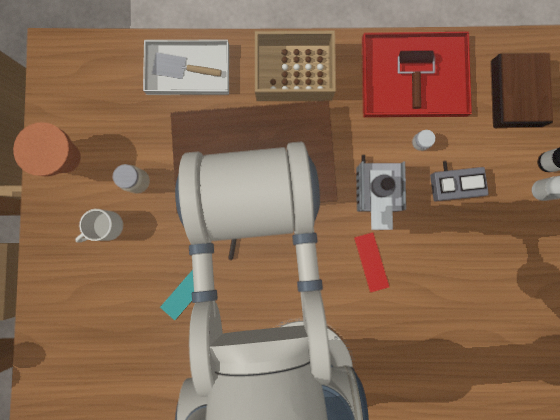

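Long key is flush, short key up; the weight stands over the bed centre and the board is empty of plates in the earlier clear views. Handing in.

Run:
```python
from h import *
arm.sleep(.3); print(F()); arm.sign_off(); print(arm.current_t())
```

```text
[-0.36 -0.05 -0.13]
the job is handed in; nothing more can be done
the job is handed in; nothing more can be done
```

The job was done and handed in at about 105 s; the rig gave no verdict. I pressed the short pause key fully down, then slid the three plates on the board over its front edge and stacked them on the drier bed. After that I stood the weight on the stack and pressed the long run key fully down.

**Last checks**
- **Top plate:** before the weight went on, it measured flat and lengthwise, with its centre about 35 mm before the bed's middle and 3 mm to the side. The two plates under it were not measured separately.
- **Weight:** its knob was found within about 2 mm of the bed's centre. The stack height where it made contact matched three plates at 9 mm. It had been knocked about 3 cm aside during the run, so I located it again before gripping it.
- **Keys:** the long key bottomed at 44 mm, and the last picture shows it flush with the short key up.
- **Other things:** the mug, ink tin, jar and look-alikes look unmoved in the pictures. The arm hides most of the marker in the last one; in earlier pictures it lay where it started.

**What went wrong or disagreed**
- One drag was made with the gripper left open. It slid over the board without moving its plate and shifted the neighbouring plate by about 1 mm. I repeated it with the gripper closed and it worked.
- The second and third plates made contact about 4 mm earlier than expected, probably from a slight droop in the grip. They looked flat once released.

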